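# Slide the core crate into its parking bay

## Robot

A 6-joint arm with a two-finger parallel gripper is mounted at the origin on a cart in front of the work surface, level with it; the furniture and walls round the work are solid. World frame = base frame: x ahead of the robot, y to its left, z up, the work surface at z = 0. Lengths are in m, angles in rad, forces in N, time in s.
With the tool pointing down it reaches from about 0.425 to 0.95 m from the base axis. Payload 3.5 kg.
Tool frame: the origin (TCP) lies at the very end of the fingers, on their centre line; the grasp point (between the pads) lies 19 mm behind it; y points along the fingers, z is the direction in which the jaws open and shut, and the axes are right-handed (so a half turn about y gives the same grasp; the last joint's range is limited). The gripper opens to 85 mm and grips with 20 to 120 N. Pads are 22 mm wide; open, the fingers measure 114 mm over their backs; the gripper's body (76 mm by 85 mm) begins 54 mm behind the grasp point. The pads swing forward as they close: fully open they stand 13 mm farther back than shut.
Start: joints at [0.957, 0.286, 1.577, -0, 1.279, -0.15], TCP at [0.302, 0.604, 0.231] pointing down, gripper open.
Joint ranges: [-2.77, 2.77], [-0.9, 2.22], [0.21, 2.48], [-1.53, 4.67], [0.24, 2.81], [-2.84, 2.84]. Speed limits (rad/s): [2.79, 2.79, 3.14, 3.14, 3.14, 3.14].

## Interface

Orientations are given as a unit quaternion [x, y, z, w].
In Python, from plant import ctrl gives the robot as it stands. The module is installed in compiled form; this text tells all that it offers.
- The arm moves only by the tool jog_arm, never from a script. Its argument "deltas" is a list of rows, each a list of 3 entries, a list of its own where there are three numbers: the turn, a rotation vector about the tool's x, y, z in rad, then the shift along the tool's x, y, z in m, then the opening, from 0 (shut) to 1 (fully open). In form: [[[wx, wy, wz], [dx, dy, dz], gripper], ...]. A call has 1 to 10 rows; each row is the pose to reach, as a shift and turn from the pose measured when the call began, along the tool's axes at that moment; what a row does not reach only later rows make up. A row lasts 1/12 s, in which the tool goes at most 41.7 mm and 7.16 degrees, less where a joint would pass 70% of its speed; a pose out of reach is approached as far as the arm can. A call with a gripper value outside its range is refused whole. The fingers move at their own pace and stop on an object; "force" is the grip in N (left out, the last holds). Time passes only in rows, so rows that repeat a pose let the fingers close. It gives the time, the measured TCP pose, the force and the opening at its end, in the units of the state.
- ctrl.get_state(): the state, without advancing time (a new reading comes with each control period).
- ctrl.read_camera(name): name is "scene" or "top" or "wrist"; returns a dict with "pixels" (400x640x3 uint8, blue, green, red), "range_z" (400x640 float32, m along the optical axis (not along the pixel's ray), 0 where there is no reading), "fx", "fy", "cx", "cy" (pixels), "T" (4x4, takes a point from camera to world coordinates); the wrist camera has in their place "mount" (4x4, takes a point from camera to tool coordinates, whose origin is the TCP and whose axes are the tool frame's). Camera axes: x right, y up, looking along -z (the intrinsics and any distortion apply to the point x, -y, -z); pixel columns grow to the right and rows downward; lengths in m; the calibration is good to about 2 mm. A picture is of the moment at which its call begins: read the wrist's pose just before it.
- ctrl.sign_off(): hands the job in, once; it reports no verdict.
The state is a dict: "time": time; "qpos": joint angles; "dq": joint speeds; "joint_efforts": joint torques, N m; "eef_pos": TCP position; "tcp_rot": TCP orientation; "contact_force": force on the tool from outside, world axes, zero at the start; "wrist_torque": the same for the moment, N m; "opening": opening from 0.0 (shut) to 1.0 (fully open).
Only numpy, scipy, OpenCV 4.12 (cv2) and the standard library are available. Lean on these libraries where they do the work, as an engineer would, in place of code of your own. Each camera call takes 0.05 s, during which the arm holds its last target.

## Task

Push the tall, top-heavy crate of steel cores along the bench into the aluminium parking bay until it stands fully home: upright, square, and against the end stop. Push it low, on its wooden base, so that it slides and never tips, and do not grip or lift it or sling it along. Leave the glue bottle, the loose steel core and the blue cup where they stand, and finish with the robot clear of everything.

Things in the scene. Friction and masses are not known exactly. Their poses are not given: they have to be found in the camera images.
- crate: crate of cores, 0.85 kg, top-heavy. Origin: centre of the underside, z up. Plywood base 130 mm in x (-65 to +65), 110 in y, 34 tall. Grey slatted body on it from x = -20 to +65 mm, 100 wide, top 190 mm up; so on the -x side the base sticks out as a 45 mm low step. Push its -x end face (dark rubber strip) towards +x. Pushed high it tips; on the base it slides
- bay: aluminium U fixed to the bench, walls 8 mm thick, 30 tall, open to its -x. Origin, on the bench: where the crate's origin lies when home, axes parallel (crate +x along bay +x). Inner faces: end stop x = +65 mm; side guides y = +-60 from x = -20 to +65 (5 mm clearance a side); the mouth flares to y = +-77 at x = -55. Foot flanges reach y = +-82, 7 mm high
- glue_bottle: orange-brown glue bottle with white nozzle, 51 mm across, 140 mm tall, standing; origin at the centre of its underside. Bystander
- core_3: bare grey steel ring core, 65 mm across, 22 mm tall, lying flat; origin at the centre of its underside. Bystander
- cup_ferrules: blue cup, 71 mm across, 41 mm tall; origin at the centre of its underside. Bystander
Not all that is in view belongs to the job. Leave any yellow look-alike of the crate alone.

How it is judged:
At the end, for the whole second after the job is handed in: the crate stands still and upright (within 0.04 rad) on the bench in the bay, its origin within 7 mm of home along the bay and 10 mm across it, square within 0.08 rad; the bottle, the core and the cup are within 15 mm of where they stood (x of crate in the frame of bay between -0.007 and 0.006 m and y of crate in the frame of bay between -0.01 and 0.01 m and angle between the x axis of crate and the x axis of bay, either way round below 0.08 rad and angle between crate's own z axis and vertical below 0.04 rad and height (world z) of crate below 0.005 m and linear speed of crate below 0.01 m/s and distance of each of glue_bottle, core_3, cup_ferrules from where it was at the start of the episode below 0.015 m); the robot touches nothing.
It fails at once if the crate tips (more than 0.12 rad) (angle between crate's own z axis and vertical above 0.12 rad).
It fails at once if the crate is lifted (more than 12 mm) (height (world z) of crate above 0.012 m).
It fails at once if the crate is slung along (faster than 0.4 m/s) (linear speed of crate above 0.4 m/s).
It fails at once if the glue bottle, the loose core or the blue cup is moved more than 15 mm or knocked over (distance of any of glue_bottle, core_3, cup_ferrules from where it was at the start of the episode above 0.015 m or angle between any of glue_bottle, cup_ferrules's own z axis and vertical above 0.3 rad).
It also fails if it takes over 48 s, if anything falls off the work surface, if the arm or the gripper's body presses on something with over 40 N, if the wrist force passes 120 N, or if a joint passes its speed limit or range.

## Working session

There is one attempt and no reset: what is moved stays moved. The work goes in short steps, Python scripts to look and compute and a tool call to move; the robot and the scene stay as the last step left them, time stands still between calls to the robot, and variables do not carry over. Pictures are saved under pics/ and viewed, and the job is handed in when it is done.

Besides the shell and the picture viewer there is one more tool, called after ">>>" as a command line: name --argument value ..., lists and objects as JSON in quotes. jog_arm: Moves the arm, as the interface text tells. Its arguments: {"type":"object","properties":{"deltas":{"type":"array","items":{"type":"array"}},"force":{"type":"number"}},"required":["deltas"]}

```bash
mkdir -p pics; ls
cat > h.py <<'E'
import numpy as np, cv2
from plant import ctrl
def cloud(c):
    z=c["range_z"]; v,u=np.mgrid[0:400,0:640]
    P=np.stack([(u-c["cx"])/c["fx"]*z,-(v-c["cy"])/c["fy"]*z,-z],-1)
    W=P@c["T"][:3,:3].T+c["T"][:3,3]; W[z==0]=np.nan
    return W
E
python3 - <<'E'
from h import *
s=ctrl.get_state(); print({k:np.round(v,3) for k,v in s.items()})
for n in ["scene","top"]:
    c=ctrl.read_camera(n); print(n,c.keys(),np.round(c["T"],3),c["fx"]); cv2.imwrite(f"pics/{n}0.png",c["pixels"]); np.savez(f"{n}0.npz",**c)
E
```

```text
pics
{'time': np.float64(0.0), 'qpos': array([ 0.957,  0.287,  1.578,  0.   ,  1.279, -0.15 ]), 'dq': array([-0.   , -0.001, -0.001,  0.   ,  0.002, -0.001]), 'joint_efforts': array([-1.0000e-03, -4.0599e+01, -2.9262e+01, -0.0000e+00,  6.0000e-03,
        0.0000e+00]), 'eef_pos': array([0.302, 0.603, 0.23 ]), 'tcp_rot': array([ 0.689, -0.163,  0.162, -0.687]), 'contact_force': array([0.431, 0.593, 0.166]), 'wrist_torque': array([-0.001, -0.013, -0.021]), 'opening': np.float64(1.003)}
scene dict_keys(['pixels', 'range_z', 'fx', 'fy', 'cx', 'cy', 'T']) [[-0.864  0.312 -0.395  0.15 ]
 [-0.503 -0.525  0.687  0.312]
 [ 0.007  0.792  0.61   0.633]
 [ 0.     0.     0.     1.   ]] 461.5183402151466
top dict_keys(['pixels', 'range_z', 'fx', 'fy', 'cx', 'cy', 'T']) [[ 3.000e-03  9.890e-01 -1.500e-01  3.490e-01]
 [-1.000e+00  1.000e-03 -1.900e-02 -3.380e-01]
 [-1.900e-02  1.500e-01  9.890e-01  1.176e+00]
 [ 0.000e+00  0.000e+00  0.000e+00  1.000e+00]] 420.9019644940413
```

View pics/scene0.png

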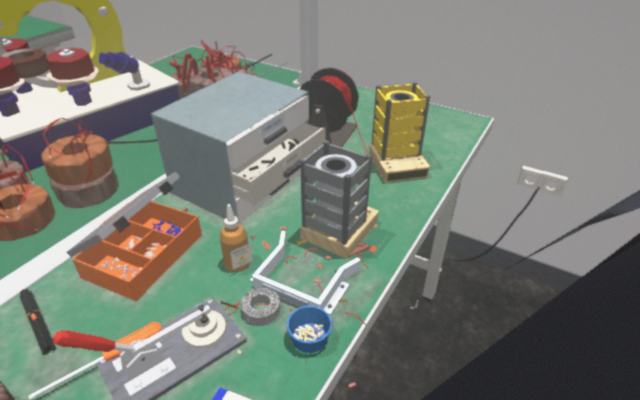

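View pics/top0.png

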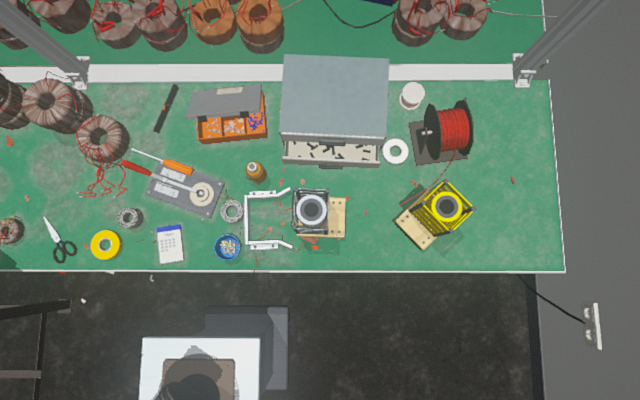

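The scene view shows the grey crate at about (335,195) and the open bay in front of it at (305,275). In the top view they are at (318,213) and (268,218), so the push runs toward world +y. Two tall crates fit: grey at top (318,213), and yellow at top (440,212), which is the look-alike to leave alone. The bottle is at top (256,171), the core at (231,210) and the cup at (228,245). Next I'll measure them and enlarge.

Run:
```python
from h import *
c=dict(np.load("top0.npz")); W=cloud(c)
im=c["pixels"][150:290,200:360]; cv2.imwrite("pics/top_crop.png",cv2.resize(im,None,fx=5,fy=4.2*5/4.2 if 0 else 4.2,interpolation=cv2.INTER_CUBIC))
c2=dict(np.load("scene0.npz")); cv2.imwrite("pics/scene_crop.png",cv2.resize(c2["pixels"][130:360,200:420],None,fx=2.6,fy=2.6,interpolation=cv2.INTER_CUBIC))
# ortho height map from both
for n,cc in (("top",c),("scene",c2)):
    w=cloud(cc).reshape(-1,3); w=w[~np.isnan(w[:,0])]
    m=(abs(w[:,1])<.6)&(w[:,0]>.3)&(w[:,0]<.9); b=w[m&(abs(w[:,2])<.01)]; print(n,"bench",np.median(b[:,2]),len(b))
for (u,v) in [(311,210),(340,218),(256,171),(231,210),(228,245),(246,218),(270,193),(268,244),(440,205)]:
    print((u,v),np.round(W[v,u],3))
# crate base pts
def box(w,zlo,zhi,x0,x1,y0,y1):
    m=(w[...,2]>zlo)&(w[...,2]<zhi)&(w[...,0]>x0)&(w[...,0]<x1)&(w[...,1]>y0)&(w[...,1]<y1); return w[m]
for n,W in (("top",W),("scene",cloud(c2))):
  for zl,zh in ((.028,.04),(.18,.2)):
    p=box(W,zl,zh,.38,.7,-.35,.1)
    if len(p)>10:
        r=cv2.minAreaRect(p[:,:2].astype(np.float32)); print(n,zl,len(p),r,np.round(cv2.boxPoints(r),3).tolist(),np.median(p[:,2]))
```

```text
top bench -0.00039146804079914777 52958
scene bench 0.0029442883956742882 45168
(311, 210) [ 0.476 -0.304  0.174]
(340, 218) [ 0.472 -0.378  0.034]
(256, 171) [ 0.591 -0.154  0.087]
(231, 210) [ 0.498 -0.071 -0.001]
(228, 245) [ 0.398 -0.071  0.02 ]
(246, 218) [ 0.472 -0.12   0.028]
(270, 193) [ 0.546 -0.181  0.   ]
(268, 244) [ 0.402 -0.179  0.003]
(440, 205) [ 0.489 -0.613  0.17 ]
top 0.028 753 ((0.5029553771018982, -0.11322948336601257), (0.48093873262405396, 0.28340259194374084), 56.919063568115234) [[0.2529999911785126, -0.2370000034570694], [0.49000000953674316, -0.3919999897480011], [0.753000020980835, 0.010999999940395355], [0.5149999856948853, 0.16599999368190765]] 0.0319775235770714
top 0.18 456 ((0.562065601348877, -0.2855367064476013), (0.12466371059417725, 0.2684471309185028), 89.0405044555664) [[0.4269999861717224, -0.34599998593330383], [0.6949999928474426, -0.3499999940395355], [0.6970000267028809, -0.22499999403953552], [0.42899999022483826, -0.22100000083446503]] 0.18698430475988193
scene 0.028 2821 ((0.5404717326164246, -0.12519465386867523), (0.31951889395713806, 0.44955891370773315), 0.25555336475372314) [[0.3799999952316284, 0.0989999994635582], [0.38199999928474426, -0.35100001096725464], [0.7009999752044678, -0.3490000069141388], [0.6990000009536743, 0.10000000149011612]] 0.03317696609210663
scene 0.18 1319 ((0.5626580715179443, -0.28476682305336), (0.1269560605287552, 0.27194032073020935), 88.97201538085938) [[0.4259999990463257, -0.34599998593330383], [0.6970000267028809, -0.35100001096725464], [0.699999988079071, -0.2240000069141388], [0.42800000309944153, -0.21899999678134918]] 0.18719478431044478
```

View pics/top_crop.png

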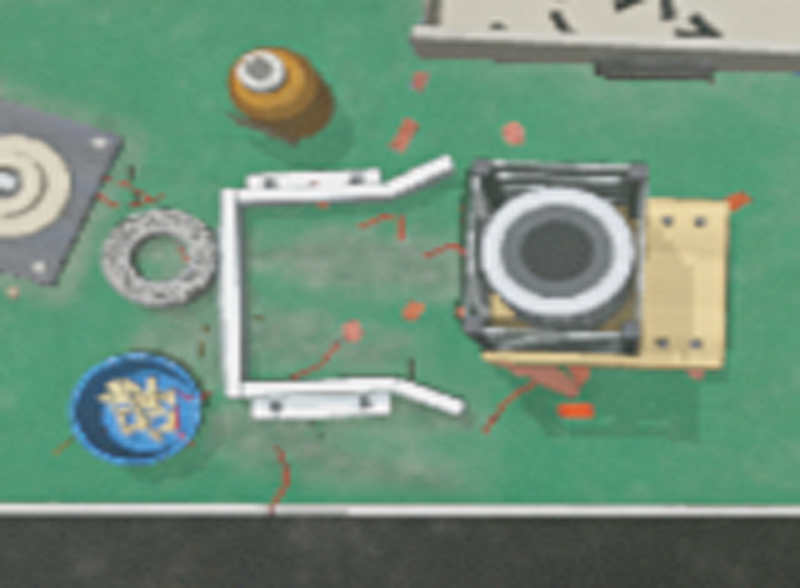

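View pics/scene_crop.png

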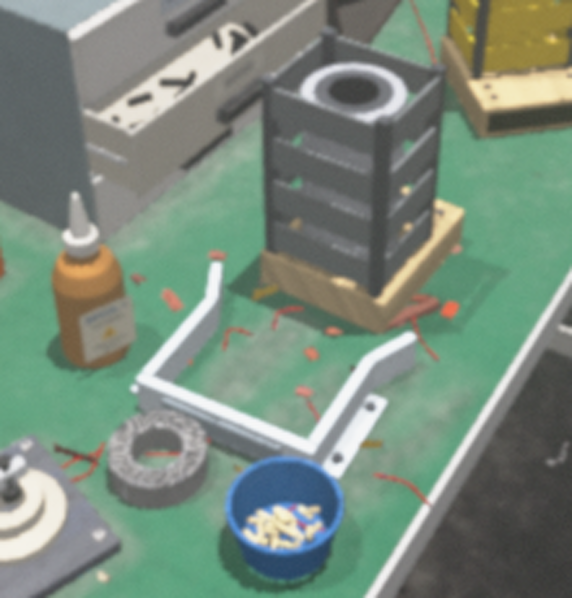

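The crops confirm it. The grey slatted crate has its plywood step facing away from the bay, on the -y side, and the flared bay mouth opens towards it. The yellow one is ignored. Next I'll fit the crate and bay poses.

```bash
cat > fit.py <<'E'
from h import *
import sys
from scipy.optimize import least_squares
def sel(w,x0,x1,y0,y1,z0,z1):
    w=w.reshape(-1,3); 
    return w[(w[:,0]>x0)&(w[:,0]<x1)&(w[:,1]>y0)&(w[:,1]<y1)&(w[:,2]>z0)&(w[:,2]<z1)]
def rep(n,p):
    if len(p)<8: print(n,len(p)); return
    r=cv2.minAreaRect(p[:,:2].astype(np.float32)); print(n,len(p),"c",np.round(r[0],4),"size",np.round(r[1],4),"ang",round(r[2],2),"zmed",round(float(np.median(p[:,2])),4))
E
python3 - <<'E'
from fit import *
for n in ("top","scene"):
    c=dict(np.load(n+"0.npz")); W=cloud(c)
    rep(n+" step",sel(W,.40,.54,-.45,-.346,.026,.042))
    rep(n+" base",sel(W,.40,.56,-.45,-.2,.026,.042))
    rep(n+" body",sel(W,.40,.56,-.40,-.2,.172,.2))
    p=sel(W,.38,.58,-.23,-.09,.024,.036); rep(n+" bay",p)
    for nm,m in (("stop",(p[:,1]>-.135)&(p[:,0]>.43)&(p[:,0]<.52)),("g+",(p[:,0]>.51)&(p[:,1]<-.14)&(p[:,1]>-.2)),("g-",(p[:,0]<.44)&(p[:,1]<-.14)&(p[:,1]>-.2))):
        q=p[m]; 
        if len(q)>5:
            l=cv2.fitLine(q[:,:2].astype(np.float32),cv2.DIST_HUBER,0,.01,.01).ravel(); print(n,nm,len(q),np.round(l,4),q.min(0).round(4),q.max(0).round(4))
    rep(n+" bottle",sel(W,.55,.63,-.2,-.1,.02,.15)); rep(n+" core",sel(W,.44,.53,-.11,-.03,.012,.03)); rep(n+" cup",sel(W,.36,.44,-.11,-.03,.01,.05))
    # drawer
    q=sel(W,.55,.75,-.5,-.25,.02,.3); print(n,"drawer minx",np.round(np.percentile(q[:,0],[0,1,5]),3), np.round(q[:,2].max(),3))
E
```

```text
top step 657 c [ 0.4755 -0.37  ] size [0.0441 0.11  ] ang 89.77 zmed 0.0328
top base 910 c [ 0.4799 -0.2968] size [0.1578 0.1909] ang 0.0 zmed 0.0326
top body 851 c [ 0.4782 -0.304 ] size [0.0841 0.1002] ang 88.1 zmed 0.1747
top bay 419 c [ 0.4801 -0.1597] size [0.1386 0.1973] ang 89.79 zmed 0.0285
top stop 119 [ 0.9982  0.0596  0.4578 -0.1207] [ 0.4307 -0.1264  0.0242] [ 0.5194 -0.0905  0.035 ]
top g+ 73 [ 0.0205 -0.9998  0.5355 -0.1762] [ 0.5304 -0.1987  0.0247] [ 0.5787 -0.1407  0.0354]
top g- 65 [ 0.0744 -0.9972  0.408  -0.1694] [ 0.4034 -0.1985  0.0243] [ 0.412  -0.1415  0.0334]
top bottle 344 c [ 0.5983 -0.1461] size [0.0496 0.049 ] ang 64.91 zmed 0.0802
top core 314 c [ 0.4937 -0.0696] size [0.0811 0.0618] ang 85.98 zmed 0.0213
top cup 305 c [ 0.3958 -0.0672] size [0.0749 0.0768] ang 6.9 zmed 0.0248
top drawer minx [0.595 0.601 0.606] 0.21
scene step 149 c [ 0.4466 -0.3683] size [0.0424 0.056 ] ang 84.73 zmed 0.0364
scene base 878 c [ 0.4794 -0.2963] size [0.1912 0.1588] ang 89.86 zmed 0.0347
scene body 1804 c [ 0.477  -0.3026] size [0.0874 0.1009] ang 87.55 zmed 0.1781
scene bay 1491 c [ 0.4801 -0.1598] size [0.1997 0.1394] ang 0.03 zmed 0.0311
scene stop 548 [ 0.996   0.0894  0.4787 -0.1143] [ 0.4301 -0.1254  0.024 ] [ 0.5196 -0.0901  0.0356]
scene g+ 198 [ 0.0808 -0.9967  0.5348 -0.1718] [ 0.5301 -0.1997  0.0241] [ 0.5757 -0.14    0.0354]
scene g- 162 [ 0.045  -0.999   0.4054 -0.1662] [ 0.402  -0.1993  0.0241] [ 0.4124 -0.1401  0.0351]
scene bottle 1260 c [ 0.5953 -0.1428] size [0.0484 0.0462] ang 64.47 zmed 0.0716
scene core 929 c [ 0.494  -0.0686] size [0.0809 0.0651] ang 86.05 zmed 0.0242
scene cup 1345 c [ 0.3929 -0.0708] size [0.0696 0.0706] ang 15.82 zmed 0.0256
scene drawer minx [0.594 0.599 0.604] 0.211
```

```bash
cat >> fit.py <<'E'
from scipy.spatial.transform import Rotation as R
def rectfit(p,L,Wd,x0):
    # p Nx2; rectangle L x Wd, centre cx,cy, yaw; penalise outside distance & maximise coverage via edges
    from scipy.optimize import differential_evolution
    pass
def edge(p,axis,sign,bins,lo,hi,q=4):
    # extreme of coordinate 'axis' per bin along other
    o=1-axis; out=[]
    for a,b in zip(np.linspace(lo,hi,bins+1)[:-1],np.linspace(lo,hi,bins+1)[1:]):
        v=p[(p[:,o]>=a)&(p[:,o]<b),axis]
        if len(v)>4: out.append(((a+b)/2,np.percentile(v,100-q if sign>0 else q)))
    out=np.array(out); k=np.polyfit(out[:,0],out[:,1],1) if len(out)>2 else None
    if k is not None:
        r=out[:,1]-np.polyval(k,out[:,0]); g=abs(r)<2.5*np.median(abs(r))+.0005; k=np.polyfit(out[g,0],out[g,1],1)
    return k,len(out)
E
python3 - <<'E'
from fit import *
s=ctrl.get_state(); Rm=R.from_quat(s["tcp_rot"]).as_matrix(); print(np.round(Rm,3))
for n in ("top","scene"):
    W=cloud(dict(np.load(n+"0.npz")))
    p=sel(W,.40,.55,-.45,-.345,.024,.044)
    k,m=edge(p,1,-1,16,.43,.525); print(n,"step end slope",k[0],"y at .475",np.polyval(k,.475),m)
    p=sel(W,.40,.56,-.40,-.2,.05,.2)
    for ax,sg,lo,hi in ((1,-1,.435,.52),(1,1,.435,.52),(0,-1,-.34,-.265),(0,1,-.34,-.265)):
        k,m=edge(p,ax,sg,14,lo,hi); print(n,"body",ax,sg,np.round(k[0],4),np.round(np.polyval(k,.475 if ax else -.3),4),m)
    p=sel(W,.38,.58,-.2,-.105,.022,.037)
    for ax,sg,lo,hi,f in ((1,1,.42,.525,lambda q:q[:,1]>-.14),(1,-1,.42,.525,lambda q:q[:,1]>-.14),(0,-1,-.17,-.125,lambda q:q[:,0]>.51),(0,1,-.17,-.125,lambda q:q[:,0]>.51),(0,-1,-.17,-.125,lambda q:q[:,0]<.43),(0,1,-.17,-.125,lambda q:q[:,0]<.43)):
        k,m=edge(p[f(p)],ax,sg,8,lo,hi); print(n,"bay",ax,sg,None if k is None else (np.round(k[0],4),np.round(np.polyval(k,.47 if ax else -.15),4)),m)
    q=sel(W,.35,.6,-.6,-.45,.01,.3); print("yellow maxy",q[:,1].max() if len(q) else None)
E
```

```text
[[ 0.894 -0.001  0.447]
 [-0.447 -0.002  0.894]
 [-0.    -1.    -0.002]]
top step end slope -0.04601426901040205 y at .475 -0.38969567953896617 16
top body 1 -1 -0.1131 -0.341 14
top body 1 1 -0.0367 -0.2644 14
top body 0 -1 0.0354 0.429 14
top body 0 1 0.0469 0.5263 14
top bay 1 1 (np.float64(0.1193), np.float64(-0.1127)) 8
top bay 1 -1 (np.float64(0.0522), np.float64(-0.1238)) 8
top bay 0 -1 (np.float64(-0.0643), np.float64(0.5317)) 8
top bay 0 1 (np.float64(0.3204), np.float64(0.5597)) 8
top bay 0 -1 (np.float64(-0.0126), np.float64(0.4038)) 8
top bay 0 1 (np.float64(-0.0601), np.float64(0.4094)) 8
yellow maxy -0.5279243585920896Traceback (most recent call last):
  File "<stdin>", line 6, in <module>
TypeError: 'NoneType' object is not subscriptable
```

```bash
cat > go.py <<'E'
from h import *
from scipy.spatial.transform import Rotation as R
BY=np.pi/2+.055; BO=np.array([.4726,-.189])
def goalR(tilt=0.,by=BY):
    d=np.array([np.cos(by),np.sin(by),0]); y=np.sin(tilt)*d-np.cos(tilt)*np.array([0,0,1.])
    z=np.array([np.sin(by),-np.cos(by),0]); x=np.cross(y,z); return R.from_matrix(np.c_[x,y,z])
def delta(p,Rg):
    s=ctrl.get_state(); R0=R.from_quat(s["tcp_rot"])
    print("at",np.round(s["eef_pos"],4),"t",round(float(s["time"]),2),"F",np.round(s["contact_force"],1),"q",np.round(s["qpos"],2),"open",s["opening"])
    print("rot",np.round((R0.inv()*Rg).as_rotvec(),4),"shift",np.round(R0.inv().apply(np.array(p)-s["eef_pos"]),4))
E
python3 - <<'E'
from go import *
delta([.5,.25,.36],goalR(0)); delta([.46,-.43,.36],goalR(.15))
c=ctrl.read_camera("wrist"); print(np.round(c["mount"],3))
E
```

```text
at [0.3016 0.6032 0.2301] t 0.1 F [-0.2 -0.3  0.4] q [ 0.96  0.29  1.58 -0.    1.28 -0.15] open 1.0041501525019056
rot [2.100e-03 1.052e+00 9.000e-04] shift [ 0.3354 -0.1296 -0.2274]
at [0.3016 0.6032 0.2301] t 0.1 F [-0.2 -0.3  0.4] q [ 0.96  0.29  1.58 -0.    1.28 -0.15] open 1.0041501525019056
rot [0.081  1.0498 0.1367] shift [ 0.6038 -0.1283 -0.8535]
[[ 0.001 -0.949 -0.314 -0.08 ]
 [-0.     0.314 -0.949 -0.143]
 [ 1.     0.001 -0.     0.   ]
 [ 0.     0.     0.     1.   ]]
```

```bash
sed -i 's/x=np.cross(y,z); return/z=-z; x=np.cross(y,z); return/' go.py
python3 - <<'E'
from fit import *
from go import *
for n in ("top","scene"):
    W=cloud(dict(np.load(n+"0.npz")))
    for z0,z1 in((.01,.05),(.05,.12),(.12,.21)):
        q=sel(W,.35,.62,-.75,-.40,z0,z1); q=q[q[:,1].argsort()[::-1]]; print(n,z0,np.round(q[3:6],3).tolist())
delta([.5,.25,.36],goalR(0))
E
```

```text
top 0.01 [[0.467, -0.53, 0.034], [0.463, -0.531, 0.014], [0.462, -0.531, 0.029]]
top 0.05 [[0.606, -0.402, 0.104], [0.606, -0.403, 0.093], [0.605, -0.404, 0.083]]
top 0.12 [[0.606, -0.401, 0.124], [0.612, -0.403, 0.134], [0.607, -0.403, 0.132]]
scene 0.01 [[0.461, -0.526, 0.025], [0.463, -0.527, 0.013], [0.466, -0.527, 0.017]]
scene 0.05 [[0.605, -0.401, 0.116], [0.605, -0.401, 0.109], [0.603, -0.402, 0.101]]
scene 0.12 [[0.605, -0.402, 0.135], [0.604, -0.403, 0.12], [0.606, -0.403, 0.137]]
at [0.3017 0.6033 0.2302] t 0.15 F [ 0.3 -1.1  0.8] q [ 0.96  0.29  1.58 -0.    1.28 -0.15] open 1.0027272961903064
rot [ 8.0000e-04 -2.0896e+00 -2.1000e-03] shift [ 0.3354 -0.1294 -0.2275]
```

>>> jog_arm --deltas '[[[0, 1.2, 0], [0.335, -0.13, -0.227], 0.7], [[0, 1.2, 0], [0.335, -0.13, -0.227], 0.7], [[0, 1.2, 0], [0.335, -0.13, -0.227], 0.7], [[0, 1.2, 0], [0.335, -0.13, -0.227], 0.7], [[0, 1.2, 0], [0.335, -0.13, -0.227], 0.7], [[0, 1.2, 0], [0.335, -0.13, -0.227], 0.7], [[0, 1.2, 0], [0.335, -0.13, -0.227], 0.7], [[0, 1.2, 0], [0.335, -0.13, -0.227], 0.7], [[0, 1.2, 0], [0.335, -0.13, -0.227], 0.7], [[0, 1.2, 0], [0.335, -0.13, -0.227], 0.7]]'

```text
time: 0.98
eef_pos: [0.4963, 0.2556, 0.3584]
tcp_rot: [0.476, -0.524, 0.524, -0.474]
contact_force: [1.3, 0.6, -0.4]
opening: 0.697
```

Run:
```python
from go import *
delta([.47,-.08,.36],goalR(0))
```

```text
at [0.4963 0.2556 0.3584] t 0.98 F [ 1.3  0.6 -0.4] q [ 0.29 -0.04  1.71 -0.    1.48  0.39] open 0.6974216022534876
rot [-2.3000e-03  2.9883e+00  1.9000e-03] shift [ 0.3366 -0.001   0.0067]
```

>>> jog_arm --deltas '[[[0, 1.2, 0], [0.337, 0, 0.007], 0.7], [[0, 1.2, 0], [0.337, 0, 0.007], 0.7], [[0, 1.2, 0], [0.337, 0, 0.007], 0.7], [[0, 1.2, 0], [0.337, 0, 0.007], 0.7], [[0, 1.2, 0], [0.337, 0, 0.007], 0.7], [[0, 1.2, 0], [0.337, 0, 0.007], 0.7], [[0, 1.2, 0], [0.337, 0, 0.007], 0.7], [[0, 1.2, 0], [0.337, 0, 0.007], 0.7], [[0, 1.2, 0], [0.337, 0, 0.007], 0.7], [[0, 1.2, 0], [0.337, 0, 0.007], 0.7]]'

```text
time: 1.82
eef_pos: [0.4696, -0.0833, 0.3585]
tcp_rot: [0.093, -0.701, 0.702, -0.091]
contact_force: [-0.4, 0.3, -0.0]
opening: 0.702
```

Run:
```python
from go import *
d=np.array([np.cos(BY),np.sin(BY)])
print(BO-d*.25)
delta([.486,-.435,.30],goalR(0.1));
```

```text
[ 0.48634307 -0.43862197]
at [ 0.4696 -0.0833  0.3585] t 1.82 F [-0.4  0.3 -0. ] q [-0.39 -0.23  1.88 -0.    1.5   0.92] open 0.701894857495082
rot [-0.0919  1.7756 -0.0712] shift [0.075  0.059  0.3439]
```

>>> jog_arm --deltas '[[[0, 1.2, 0], [0.075, 0, 0.344], 0.7], [[0, 1.2, 0], [0.075, 0, 0.344], 0.7], [[0, 1.2, 0], [0.075, 0, 0.344], 0.7], [[0, 1.2, 0], [0.075, 0, 0.344], 0.7], [[0, 1.2, 0], [0.075, 0, 0.344], 0.7], [[0, 1.2, 0], [0.075, 0, 0.344], 0.7], [[0, 1.2, 0], [0.075, 0, 0.344], 0.7], [[0, 1.2, 0], [0.075, 0, 0.344], 0.7], [[0, 1.2, 0], [0.075, 0, 0.344], 0.7], [[0, 1.2, 0], [0.075, 0, 0.344], 0.7]]'

```text
time: 2.65
eef_pos: [0.4848, -0.4395, 0.3567]
tcp_rot: [-0.322, -0.628, 0.63, 0.324]
contact_force: [-0.4, 0.1, -0.7]
opening: 0.705
```

Run:
```python
from go import *
delta([.486,-.435,.25],goalR(0.1));
```

```text
at [ 0.4848 -0.4395  0.3567] t 2.65 F [-0.4  0.1 -0.7] q [-0.89  0.18  1.48 -0.    1.49  1.63] open 0.7050143320850999
rot [-0.0329  0.5664 -0.0967] shift [ 0.0028  0.1067 -0.004 ]
```

>>> jog_arm --deltas '[[[-0.033, 0.566, -0.097], [0.003, 0, -0.004], 0.7], [[-0.033, 0.566, -0.097], [0.003, 0, -0.004], 0.7], [[-0.033, 0.566, -0.097], [0.003, 0, -0.004], 0.7], [[-0.033, 0.566, -0.097], [0.003, 0, -0.004], 0.7], [[-0.033, 0.566, -0.097], [0.003, 0.05, -0.004], 0.7], [[-0.033, 0.566, -0.097], [0.003, 0.1, -0.004], 0.7], [[-0.033, 0.566, -0.097], [0.003, 0.1, -0.004], 0.7], [[-0.033, 0.566, -0.097], [0.003, 0.1, -0.004], 0.7]]'

```text
time: 3.32
eef_pos: [0.4837, -0.4323, 0.2488]
tcp_rot: [0.455, 0.538, -0.488, -0.516]
contact_force: [-0.3, 0.5, -1.0]
opening: 0.699
```

Run:
```python
from go import *
delta([.486,-.435,.1],goalR(0.1)); 
for n in ("top","scene","wrist"):
    c=ctrl.read_camera(n); cv2.imwrite(f"pics/{n}1.png",c["pixels"])
    np.savez(f"{n}1.npz",**c)
a=np.hstack([cv2.imread("pics/top1.png")[140:300,240:500],]); cv2.imwrite("pics/m1.png",np.vstack([cv2.resize(a,(640,394)),]))
```

```text
at [ 0.4837 -0.4323  0.2488] t 3.32 F [-0.3  0.5 -1. ] q [-0.91  0.26  1.57  0.06  1.4   2.17] open 0.6988070106254951
rot [-0.0076 -0.0006  0.0111] shift [-0.0193  0.1476 -0.0033]
```

View pics/scene1.png

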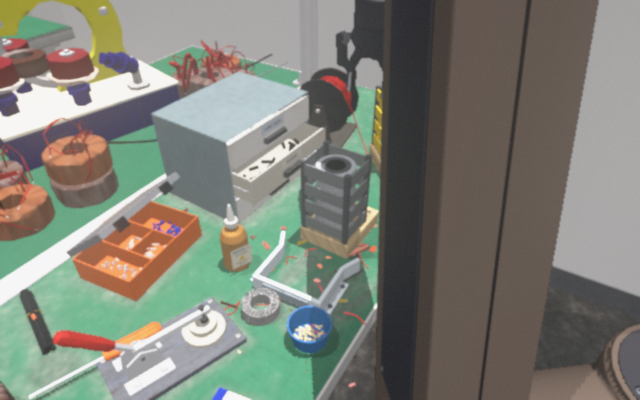

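View pics/wrist1.png

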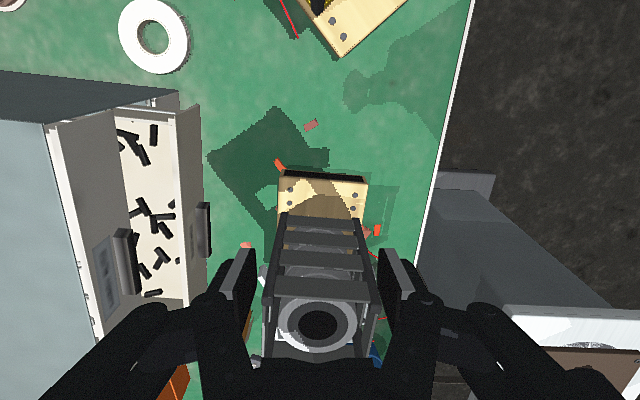

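The wrist view shows the crate's end face with its dark rubber strip at (280–368, 175), the step at (322,190) and the yellow look-alike at (350,30). Between the fingers and the crate there is only the crate itself. I'll measure from this near view.

Run:
```python
from fit import *
from go import *
s=ctrl.get_state(); c=dict(np.load("wrist1.npz")); T=np.eye(4); T[:3,:3]=R.from_quat(s["tcp_rot"]).as_matrix(); T[:3,3]=s["eef_pos"]; c["T"]=T@c["mount"]
print(T[:3,:3].round(3))
W=cloud(c); p=sel(W,.40,.55,-.45,-.345,.026,.044)
print(len(p),np.median(p[:,2])); k,m=edge(p,1,-1,20,.428,.522,2); print("face",k[0],np.polyval(k,.475),m); rep("step",p)
for lo,hi,sg in ((-.385,-.35,-1),(-.385,-.35,1)):
    k,m=edge(p,0,sg,8,lo,hi,2); print("side",sg,k,np.polyval(k,-.37))
b=sel(W,.45,.55,-.5,-.42,-.02,.02); print("bench",np.median(b[:,2]))
q=sel(W,.40,.56,-.40,-.2,.172,.2); rep("body",q)
W1=cloud(dict(np.load("scene1.npz")));
```

```text
[[-0.055 -0.004 -0.998]
 [ 0.994  0.098 -0.055]
 [ 0.098 -0.995 -0.001]]
3387 0.0359629018692279
face -0.038493853343854745 -0.39304809218377995 20
step 3387 c [ 0.4775 -0.3698] size [0.0501 0.1105] ang 89.38 zmed 0.036
side -1 [0.04465419 0.44201153] 0.4254894807411773
side 1 [0.03478861 0.54265761] 0.5297858228891075
bench 0.0023791176661289715
body 6878 c [ 0.4794 -0.3061] size [0.085 0.1  ] ang 87.71 zmed 0.1765
```

>>> jog_arm --deltas '[[[0, 0, 0], [-0.003, 0.03, -0.003], 0.7], [[0, 0, 0], [-0.007, 0.06, -0.003], 0.7], [[0, 0, 0], [-0.011, 0.09, -0.003], 0.7], [[0, 0, 0], [-0.015, 0.12, -0.003], 0.7], [[0, 0, 0], [-0.019, 0.15, -0.003], 0.7], [[0, 0, 0], [-0.022, 0.18, -0.003], 0.7], [[0, 0, 0], [-0.025, 0.2, -0.003], 0.7], [[0, 0, 0], [-0.027, 0.22, -0.003], 0.7], [[0, 0, 0], [-0.028, 0.23, -0.003], 0.7], [[0, 0, 0], [-0.028, 0.235, -0.003], 0.7]]'

```text
time: 4.3
eef_pos: [0.4907, -0.4408, 0.0223]
tcp_rot: [0.461, 0.537, -0.489, -0.51]
contact_force: [0.0, 0.0, -0.4]
opening: 0.699
```

Run:
```python
from go import *
d=np.array([np.cos(BY),np.sin(BY)])
for a in (.215,.105,.0765):
  g=BO-d*a; print(a,g); delta([*g,.013],goalR(0.1))
for n in ("wrist","top"):
  c=ctrl.read_camera(n); cv2.imwrite(f"pics/{n}2.png",c["pixels"])
cv2.imwrite("pics/topc2.png",cv2.resize(c["pixels"][150:290,200:420],None,fx=3.6,fy=3.6))
```

```text
0.215 [ 0.48441904 -0.40367489]
at [ 0.4907 -0.4408  0.0223] t 4.3 F [ 0.   0.  -0.4] q [-0.91  0.52  1.69  0.07  1.02  2.14] open 0.6992199953155435
rot [ 0.0022  0.0008 -0.0027] shift [0.0363 0.0129 0.0042]
0.105 [ 0.47837209 -0.29384123]
at [ 0.4907 -0.4408  0.0223] t 4.3 F [ 0.   0.  -0.4] q [-0.91  0.52  1.69  0.07  1.02  2.14] open 0.6992199953155435
rot [ 0.0022  0.0008 -0.0027] shift [0.1458 0.0236 0.0041]
0.0765 [ 0.47680538 -0.26538432]
at [ 0.4907 -0.4408  0.0223] t 4.3 F [ 0.   0.  -0.4] q [-0.91  0.52  1.69  0.07  1.02  2.14] open 0.6992199953155435
rot [ 0.0022  0.0008 -0.0027] shift [0.1741 0.0264 0.0041]
```

View pics/wrist2.png

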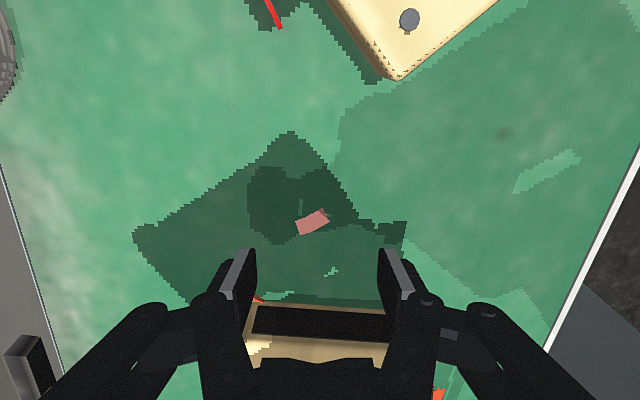

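View pics/topc2.png

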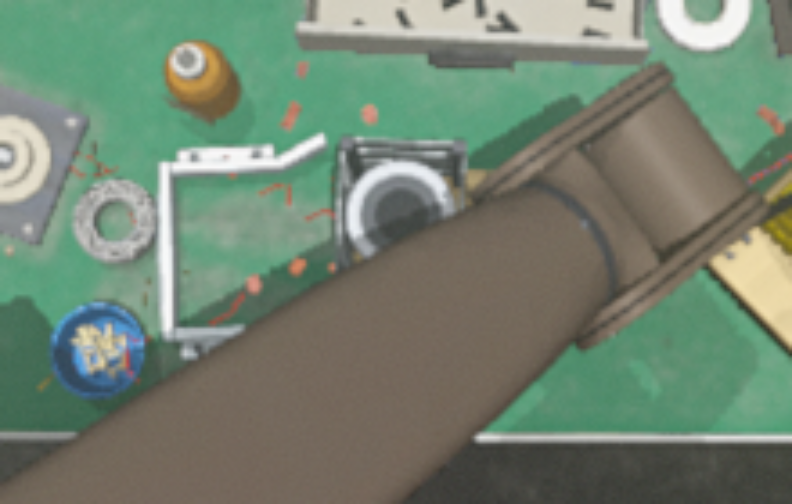

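The fingers are low at the end face, with the rubber strip at (320,322) in the wrist view. The forearm crosses in plan near the crate's top corner, so I'll check its height before pushing.

Run:
```python
from fit import *
from go import *
W=cloud(ctrl.read_camera("top")); s=cloud(ctrl.read_camera("scene"))
for nm,w in(("top",W),("scene",s)):
    q=sel(w,.1,.7,-.6,0,.21,1.5); print(nm,len(q))
    for y0 in np.arange(-.55,-.0,.05):
        a=q[(q[:,1]>y0)&(q[:,1]<y0+.05)]
        if len(a): print(round(y0,2),"x",a[:,0].min().round(3),a[:,0].max().round(3),"z",a[:,2].min().round(3),a[:,2].max().round(3))
```

```text
top 30809
-0.55 x 0.447 0.502 z 0.261 0.314
-0.5 x 0.408 0.554 z 0.251 0.355
-0.45 x 0.384 0.548 z 0.251 0.399
-0.4 x 0.338 0.506 z 0.335 0.458
-0.35 x 0.297 0.673 z 0.21 0.512
-0.3 x 0.257 0.425 z 0.439 0.563
-0.25 x 0.217 0.388 z 0.492 0.612
-0.2 x 0.188 0.349 z 0.543 0.673
-0.15 x 0.195 0.315 z 0.591 0.679
-0.1 x 0.19 0.348 z 0.606 0.681
-0.05 x 0.211 0.33 z 0.577 0.681
scene 1832
-0.5 x 0.524 0.685 z 0.21 0.307
-0.45 x 0.492 0.683 z 0.21 0.347
-0.4 x 0.464 0.682 z 0.21 0.367
-0.35 x 0.463 0.669 z 0.21 0.349
-0.3 x 0.666 0.699 z 0.21 0.21
-0.25 x 0.231 0.68 z 0.21 0.512
-0.2 x 0.232 0.239 z 0.507 0.514
-0.05 x 0.293 0.322 z 0.455 0.546
```

>>> jog_arm --deltas '[[[0, 0, 0], [0.006, 0.008, 0.004], 0.7], [[0, 0, 0], [0.012, 0.011, 0.004], 0.7], [[0, 0, 0], [0.018, 0.011, 0.004], 0.7], [[0, 0, 0], [0.024, 0.012, 0.004], 0.7], [[0, 0, 0], [0.028, 0.012, 0.004], 0.7], [[0, 0, 0], [0.032, 0.013, 0.004], 0.7], [[0, 0, 0], [0.036, 0.013, 0.004], 0.7], [[0, 0, 0], [0.04, 0.013, 0.004], 0.7], [[0, 0, 0], [0.044, 0.014, 0.004], 0.7], [[0, 0, 0], [0.048, 0.014, 0.004], 0.7]]'

```text
time: 5.33
eef_pos: [0.485, -0.3933, 0.0153]
tcp_rot: [0.463, 0.537, -0.489, -0.508]
contact_force: [1.3, -3.1, -0.7]
opening: 0.701
```

Run:
```python
from go import *
d=np.array([np.cos(BY),np.sin(BY)])
for a in (.155,.105):
  g=BO-d*a; print(a,g); delta([*g,.013],goalR(0.1))
c=ctrl.read_camera("wrist"); cv2.imwrite("pics/wrist3.png",c["pixels"])
```

```text
0.155 [ 0.4811207  -0.34376562]
at [ 0.485  -0.3933  0.0153] t 5.33 F [ 1.3 -3.1 -0.7] q [-0.87  0.46  1.78  0.07  0.97  2.17] open 0.701449655983835
rot [ 0.0053  0.0005 -0.0072] shift [0.0492 0.0069 0.0012]
0.105 [ 0.47837209 -0.29384123]
at [ 0.485  -0.3933  0.0153] t 5.33 F [ 1.3 -3.1 -0.7] q [-0.87  0.46  1.78  0.07  0.97  2.17] open 0.701449655983835
rot [ 0.0053  0.0005 -0.0072] shift [0.099  0.0116 0.0012]
```

View pics/wrist3.png

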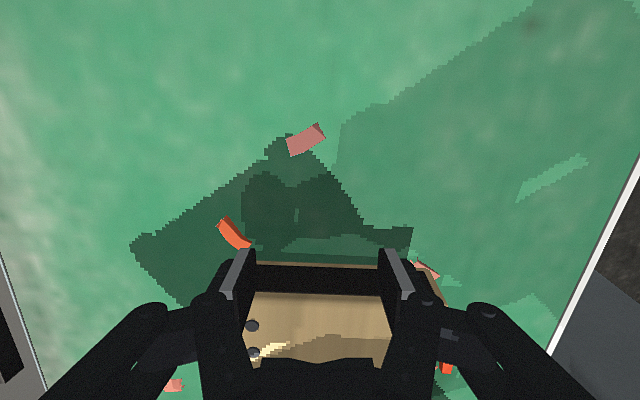

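The dark strip now sits directly against both fingertips (240–385, 270), and the wrist reads about 3 N, so contact is made. I'll keep pushing along the bay axis.

>>> jog_arm --deltas '[[[0, 0, 0], [0.006, 0.002, 0.001], 0.7], [[0, 0, 0], [0.012, 0.003, 0.001], 0.7], [[0, 0, 0], [0.018, 0.004, 0.001], 0.7], [[0, 0, 0], [0.023, 0.005, 0.001], 0.7], [[0, 0, 0], [0.028, 0.005, 0.001], 0.7], [[0, 0, 0], [0.033, 0.005, 0.001], 0.7], [[0, 0, 0], [0.038, 0.006, 0.001], 0.7], [[0, 0, 0], [0.043, 0.006, 0.001], 0.7], [[0, 0, 0], [0.046, 0.007, 0.001], 0.7], [[0, 0, 0], [0.049, 0.007, 0.001], 0.7]]'

```text
time: 6.22
eef_pos: [0.4842, -0.3473, 0.015]
tcp_rot: [0.468, 0.536, -0.49, -0.503]
contact_force: [8.5, -16.7, -1.7]
opening: 0.701
```

Run:
```python
from fit import *
from go import *
d=np.array([np.cos(BY),np.sin(BY)])
g=BO-d*.105; delta([*g,.013],goalR(0.1))
c=ctrl.read_camera("wrist"); cv2.imwrite("pics/wrist4.png",c["pixels"])
a=ctrl.read_camera("scene"); b=ctrl.read_camera("top"); np.savez("scene4.npz",**a); np.savez("top4.npz",**b)
cv2.imwrite("pics/m4.png",np.hstack([cv2.resize(a["pixels"][130:360,200:420],(400,418)),cv2.resize(b["pixels"][150:290,220:360],(400,418))]))
for n,w in (("s",cloud(a)),("t",cloud(b))): rep(n+" body",sel(w,.40,.56,-.4,-.15,.172,.2))
```

```text
at [ 0.4842 -0.3473  0.015 ] t 6.22 F [  8.5 -16.7  -1.7] q [-0.82  0.4   1.87  0.08  0.93  2.22] open 0.7008001787070076
rot [ 0.0127  0.0012 -0.0181] shift [0.0534 0.0064 0.0029]
s body 2478 c [ 0.4706 -0.2805] size [0.1005 0.1511] ang 2.55 zmed 0.1787
t body 320 c [ 0.4879 -0.2492] size [0.065 0.085] ang 3.93 zmed 0.1752
```

View pics/m4.png

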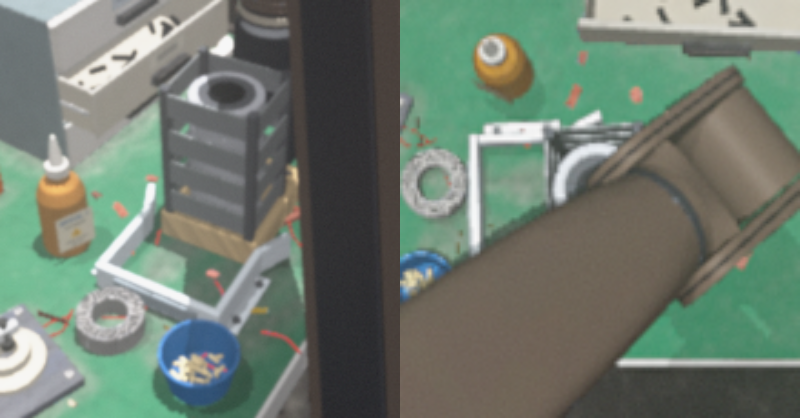

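View pics/wrist4.png

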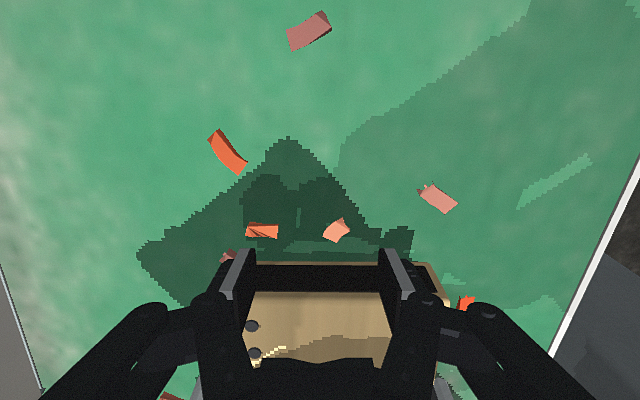

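Run:
```python
from fit import *
from go import *
c=ctrl.read_camera("wrist"); s=ctrl.get_state()
T=np.eye(4); T[:3,:3]=R.from_quat(s["tcp_rot"]).as_matrix(); T[:3,3]=s["eef_pos"]; c["T"]=T@c["mount"]
W=cloud(c); p=sel(W,.40,.57,-.38,-.29,.02,.045); rep("step",p); print(len(p),p.min(0),p.max(0))
for n in ("top4","scene4"):
    w=cloud(dict(np.load(n+".npz"))); p=sel(w,.42,.55,-.38,-.2,.08,.2)
    for ax,sg,lo,hi in ((0,1,-.28,-.23),(1,1,.45,.52)):
        k,m=edge(p,ax,sg,8,lo,hi); print(n,"body",ax,sg,k,None if k is None else np.polyval(k,.475 if ax else -.25),m)
    p=sel(w,.40,.56,-.28,-.15,.024,.04);print(n,p.min(0),p.max(0))
b=dict(np.load("top4.npz")); cv2.imwrite("pics/t4.png",cv2.resize(b["pixels"][170:250,235:335],None,fx=7.5,fy=7.5,interpolation=cv2.INTER_CUBIC))
a=dict(np.load("scene4.npz")); cv2.imwrite("pics/s4.png",cv2.resize(a["pixels"][190:330,240:380],None,fx=4.2,fy=4.2,interpolation=cv2.INTER_CUBIC))
```

```text
step 13521 c [ 0.474  -0.3251] size [0.1068 0.0736] ang 2.81 zmed 0.034
13521 [ 0.41917869 -0.36307017  0.02000258] [ 0.52878297 -0.29028214  0.04499757]
top4 body 0 1 [-0.08125625  0.49882373] 0.5191377948716197 8
top4 body 1 1 [ 0.02265223 -0.21948649] -0.2087266821583332 8
top4 [ 0.53260109 -0.24021017  0.02429034] [ 0.55900136 -0.15133074  0.03311373]
scene4 body 0 1 [-0.04624989  0.50561599] 0.5171784640255986 8
scene4 body 1 1 [ 0.06059375 -0.23540109] -0.20661905939986924 8
scene4 [ 0.40002018 -0.27996164  0.02406554] [ 0.55845697 -0.15008843  0.03991601]
```

View pics/t4.png

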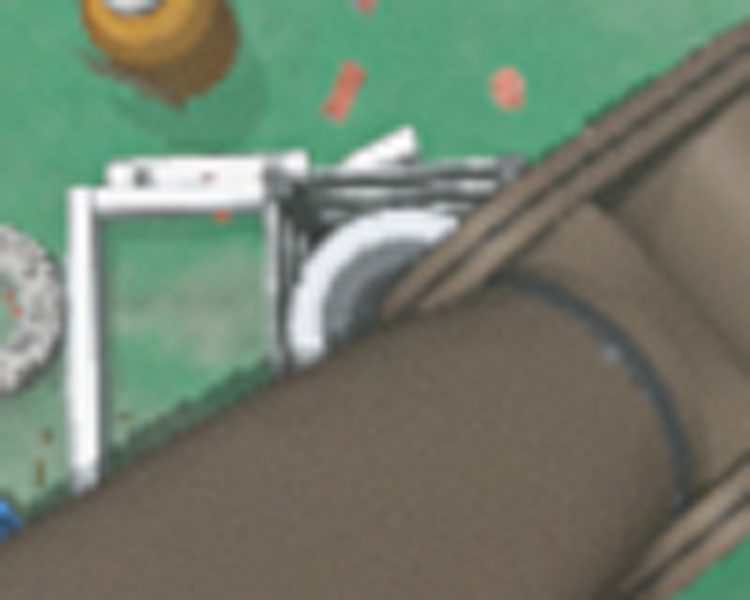

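View pics/s4.png

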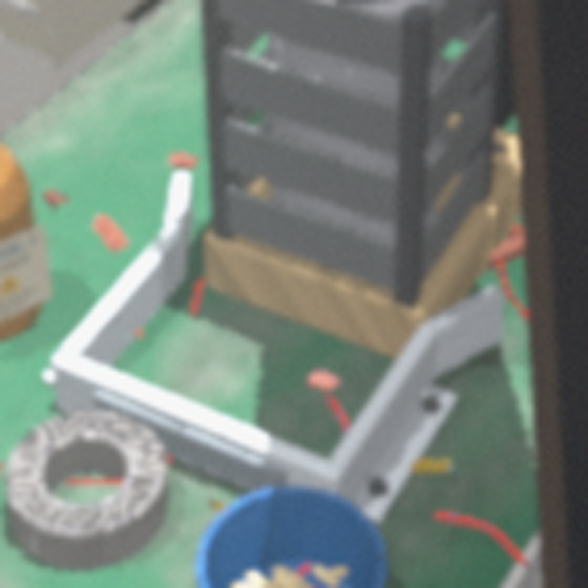

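The crate is square to the bay but about 8 mm towards -x, riding on the -x flare at scene-crop (430,330). I'll push on with a sideways component towards +x.

>>> jog_arm --deltas '[[[0.006, 0, -0.009], [0.002, 0.001, -0.003], 0.7], [[0.013, 0, -0.018], [0.004, 0.001, -0.006], 0.7], [[0.013, 0, -0.018], [0.007, 0.001, -0.008], 0.7], [[0.013, 0, -0.018], [0.01, 0.001, -0.009], 0.7], [[0.013, 0, -0.018], [0.013, 0.002, -0.01], 0.7], [[0.013, 0, -0.018], [0.016, 0.002, -0.01], 0.7], [[0.013, 0, -0.018], [0.019, 0.002, -0.01], 0.7], [[0.013, 0, -0.018], [0.022, 0.003, -0.01], 0.7]]'

```text
time: 7.08
eef_pos: [0.4931, -0.3255, 0.0147]
tcp_rot: [0.46, 0.537, -0.49, -0.51]
contact_force: [-1.6, -5.5, 3.3]
opening: 0.699
```

```bash
cat > look.py <<'E'
from fit import *
from go import *
import sys
k0=sys.argv[1]
d=np.array([np.cos(BY),np.sin(BY)])
g=BO-d*.0765; delta([*g,.013],goalR(0.1))
c=ctrl.read_camera("wrist"); s=ctrl.get_state(); a=ctrl.read_camera("scene"); b=ctrl.read_camera("top")
cv2.imwrite(f"pics/m{k0}.png",np.hstack([cv2.resize(a["pixels"][190:330,240:380],(400,400),interpolation=2),cv2.resize(b["pixels"][170:270,235:335],(400,400),interpolation=2)]))
for n,w in (("t",cloud(b)),("s",cloud(a))):
    p=sel(w,.42,.57,-.38,-.1,.08,.2); ym=np.percentile(p[:,1],97)
    for ax,sg,lo,hi in ((0,1,ym-.06,ym-.01),(1,1,.45,.51)):
        k,m=edge(p,ax,sg,8,lo,hi)
        if k is not None: print(n,"body",["x side","front"][ax],"slope",k[0].round(3),"at",(np.polyval(k,.475 if ax else ym-.035)).round(4),"y",ym-.035,m)
E
python3 look.py 5
```

```text
at [ 0.4931 -0.3255  0.0147] t 7.08 F [-1.6 -5.5  3.3] q [-0.78  0.4   1.87  0.08  0.94  2.25] open 0.6992385897128164
rot [-0.0004  0.003  -0.002 ] shift [0.0605 0.0077 0.0127]
t body x side slope -0.08 at 0.5242 y -0.22006768808760838 8
t body front slope 0.066 at -0.1872 y -0.22006768808760838 7
s body x side slope -0.075 at 0.5221 y -0.21761924560089915 8
s body front slope 0.079 at -0.1848 y -0.21761924560089915 8
```

View pics/m5.png

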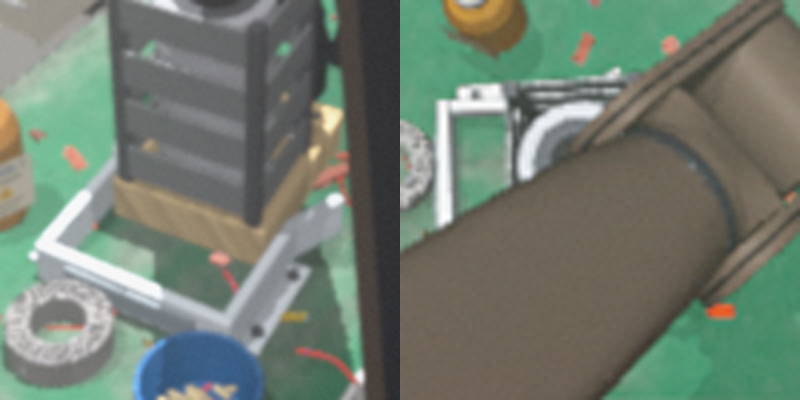

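Centred now: the body centre is at x≈0.474, which is on the bay midline. Straight on.

>>> jog_arm --deltas '[[[0, 0, 0], [0.004, 0.001, 0], 0.7], [[0, 0, 0], [0.009, 0.002, 0], 0.7], [[0, 0, 0], [0.014, 0.002, 0], 0.7], [[0, 0, 0], [0.019, 0.003, 0], 0.7], [[0, 0, 0], [0.024, 0.003, 0], 0.7], [[0, 0, 0], [0.029, 0.004, 0], 0.7], [[0, 0, 0], [0.034, 0.004, 0], 0.7], [[0, 0, 0], [0.038, 0.005, 0], 0.7], [[0, 0, 0], [0.042, 0.005, 0], 0.7], [[0, 0, 0], [0.046, 0.006, 0], 0.7]]'

```text
time: 8.07
eef_pos: [0.4908, -0.2789, 0.0135]
tcp_rot: [0.46, 0.538, -0.49, -0.51]
contact_force: [-0.3, -6.4, 5.8]
opening: 0.701
```

```bash
python3 look.py 6
```

```text
at [ 0.4908 -0.2789  0.0135] t 8.07 F [-0.3 -6.4  5.8] q [-0.73  0.35  1.94  0.09  0.92  2.3 ] open 0.7011024534459848
rot [ 0.0005  0.0025 -0.002 ] shift [0.0142 0.0019 0.0132]
t body x side slope -0.068 at 0.5237 y -0.17388011645195312 8
t body front slope 0.093 at -0.141 y -0.17388011645195312 7
s body x side slope -0.061 at 0.5215 y -0.17183833180037822 8
s body front slope 0.063 at -0.1384 y -0.17183833180037822 8
```

View pics/m6.png

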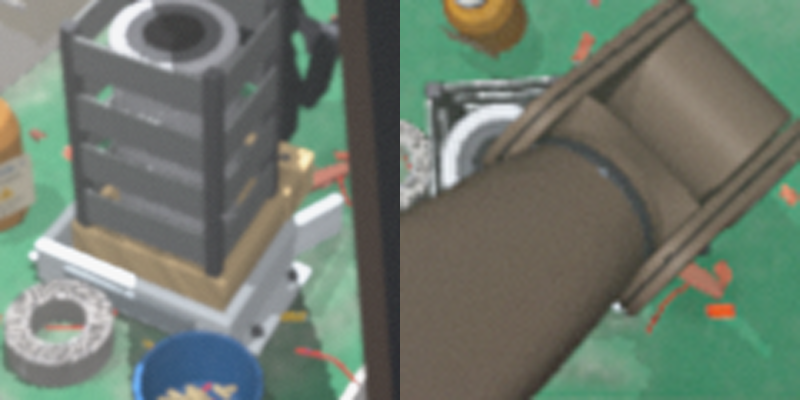

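The crate is well inside the guides with about 14 mm of gap left to the stop. Slow final push.

>>> jog_arm --deltas '[[[0, 0, 0], [0.002, 0, 0], 0.7], [[0, 0, 0], [0.004, 0.001, 0], 0.7], [[0, 0, 0], [0.006, 0.001, 0], 0.7], [[0, 0, 0], [0.008, 0.001, 0], 0.7], [[0, 0, 0], [0.01, 0.001, 0], 0.7], [[0, 0, 0], [0.012, 0.001, 0], 0.7], [[0, 0, 0], [0.013, 0.001, 0], 0.7], [[0, 0, 0], [0.014, 0.001, 0], 0.7]]'

```text
time: 8.88
eef_pos: [0.4892, -0.2633, 0.0129]
tcp_rot: [0.459, 0.538, -0.489, -0.511]
contact_force: [-0.3, -3.1, -0.0]
opening: 0.701
```

```bash
python3 look.py 7
```

```text
at [ 0.4892 -0.2633  0.0129] t 8.88 F [-0.3 -3.1 -0. ] q [-0.71  0.34  1.96  0.09  0.91  2.32] open 0.7007263484552737
rot [-0.0011  0.0022  0.0015] shift [-0.0014 -0.0002  0.0125]
t body x side slope -0.065 at 0.5221 y -0.15977691125548 8
t body front slope 0.019 at -0.1251 y -0.15977691125548 7
s body x side slope -0.056 at 0.5203 y -0.15706520596899587 8
s body front slope 0.064 at -0.1235 y -0.15706520596899587 8
```

View pics/m7.png

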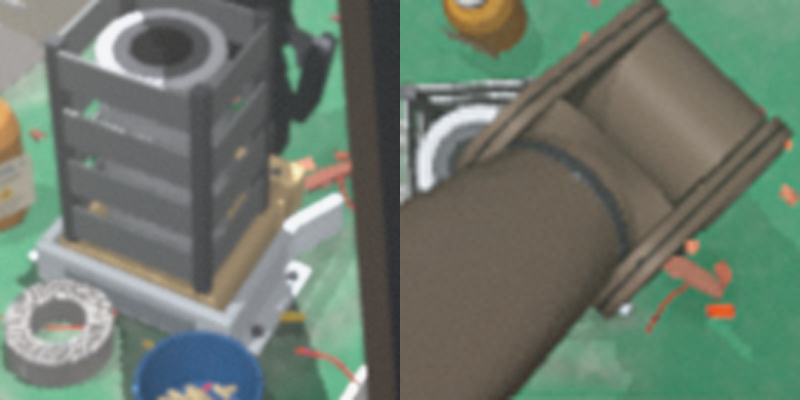

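It looks nearly home, but the force hasn't risen, so it isn't against the stop yet. I'll creep forward until the force builds.

>>> jog_arm --deltas '[[[0, 0, 0], [0.001, 0, 0], 0.7], [[0, 0, 0], [0.0015, 0, 0], 0.7], [[0, 0, 0], [0.002, 0, 0], 0.7], [[0, 0, 0], [0.003, 0, 0], 0.7], [[0, 0, 0], [0.003, 0, 0], 0.7]]'

```text
time: 9.45
eef_pos: [0.4891, -0.263, 0.0134]
tcp_rot: [0.46, 0.537, -0.491, -0.509]
contact_force: [-1.7, -11.1, -2.9]
opening: 0.701
```

>>> jog_arm --deltas '[[[0, 0, 0], [0.002, 0, 0], 0.7], [[0, 0, 0], [0.004, 0, 0], 0.7], [[0, 0, 0], [0.005, 0, 0], 0.7], [[0, 0, 0], [0.006, 0, 0], 0.7], [[0, 0, 0], [0.006, 0, 0], 0.7]]'

```text
time: 9.87
eef_pos: [0.4891, -0.263, 0.015]
tcp_rot: [0.464, 0.535, -0.494, -0.506]
contact_force: [-3.4, -17.8, -3.8]
opening: 0.7
```

```bash
python3 look.py 8
```

```text
at [ 0.4891 -0.263   0.015 ] t 9.87 F [ -3.4 -17.8  -3.8] q [-0.7   0.33  1.97  0.08  0.9   2.33] open 0.7003283562012905
rot [ 0.0012  0.0041 -0.0171] shift [-0.0018  0.0018  0.0125]
t body x side slope -0.073 at 0.5217 y -0.1569529752900333 8
t body front slope 0.029 at -0.123 y -0.1569529752900333 7
s body x side slope -0.047 at 0.5201 y -0.15528026570769685 8
s body front slope 0.065 at -0.1216 y -0.15528026570769685 8
```

It's hard against the stop: 18 N with no further travel. Back off along the push line, then rise.

>>> jog_arm --deltas '[[[0, 0, 0], [-0.004, 0, 0], 0.7], [[0, 0, 0], [-0.01, 0, 0], 0.7], [[0, 0, 0], [-0.025, -0.001, 0], 0.7], [[0, 0, 0], [-0.045, -0.002, 0], 0.7], [[0, 0, 0], [-0.07, -0.005, 0], 0.7], [[0, 0, 0], [-0.1, -0.01, 0], 0.7], [[0, 0, 0], [-0.12, -0.04, 0], 0.7], [[0, 0, 0], [-0.12, -0.08, 0], 0.7], [[0, 0, 0], [-0.12, -0.12, 0], 0.7], [[0, 0, 0], [-0.12, -0.16, 0], 0.7]]'

```text
time: 10.85
eef_pos: [0.4961, -0.3955, 0.1648]
tcp_rot: [0.462, 0.535, -0.493, -0.507]
contact_force: [0.9, 0.4, 0.9]
opening: 0.7
```

>>> jog_arm --deltas '[[[0, 0, 0], [0, -0.04, 0], 0.7], [[0, 0, 0], [0, -0.08, 0], 0.7], [[0, 0, 0], [0, -0.12, 0], 0.7], [[0, 0, 0], [0, -0.16, 0], 0.7], [[0, 0, 0], [-0.02, -0.18, 0], 0.7], [[0, 0, 0], [-0.02, -0.18, 0], 0.7]]'

```text
time: 11.35
eef_pos: [0.4992, -0.4346, 0.3495]
tcp_rot: [0.467, 0.534, -0.493, -0.504]
contact_force: [-0.1, -0.4, 0.0]
opening: 0.699
```

```bash
python3 look.py 9
python3 - <<'E'
from fit import *
from go import *
b=ctrl.read_camera("top"); a=ctrl.read_camera("scene"); np.savez("top9.npz",**b); np.savez("scene9.npz",**a)
cv2.imwrite("pics/top9.png",cv2.resize(b["pixels"][150:290,200:360],None,fx=5,fy=4.2))
for n,W in (("t",cloud(b)),("s",cloud(a))):
    p=sel(W,.40,.56,-.30,-.212,.026,.044); rep(n+" step",p)
    k,m=edge(p,1,-1,16,.43,.52); 
    if k is not None: print("end face",k[0],np.polyval(k,.477),m)
    rep(n+" body",sel(W,.40,.56,-.28,-.1,.172,.2))
    rep(n+" bottle",sel(W,.55,.63,-.2,-.1,.02,.15)); rep(n+" core",sel(W,.44,.53,-.105,-.03,.012,.03)); rep(n+" cup",sel(W,.36,.44,-.11,-.03,.01,.05))
E
```

```text
at [ 0.4992 -0.4346  0.3495] t 11.35 F [-0.1 -0.4  0. ] q [-0.89  0.22  1.44  0.05  1.54  2.19] open 0.6990161449762805
rot [ 0.0064  0.0029 -0.0219] shift [0.1434 0.3487 0.0149]
t body x side slope -0.062 at 0.5216 y -0.16124519000497803 8
t body front slope 0.051 at -0.127 y -0.16124519000497803 8
s body x side slope -0.054 at 0.5202 y -0.15745997294320113 8
s body front slope 0.056 at -0.1238 y -0.15745997294320113 8
t step 154 c [ 0.5285 -0.2257] size [0.0427 0.0487] ang 28.06 zmed 0.0327
end face -1.462296121057612 -0.18572074349732282 4
t body 788 c [ 0.4736 -0.1671] size [0.0997 0.0847] ang 2.89 zmed 0.1748
t bottle 340 c [ 0.5982 -0.1467] size [0.0475 0.049 ] ang 65.88 zmed 0.0809
t core 201 c [ 0.4913 -0.0625] size [0.0625 0.0546] ang 6.82 zmed 0.0215
t cup 154 c [ 0.4105 -0.06  ] size [0.0284 0.0691] ang 35.79 zmed 0.0277
s step 236 c [ 0.4343 -0.2335] size [0.0684 0.0426] ang 0.14 zmed 0.0359
end face 0.10678750681515733 -0.24985188276165607 4
s body 2438 c [ 0.4727 -0.166 ] size [0.1009 0.0886] ang 2.42 zmed 0.1778
s bottle 1260 c [ 0.5945 -0.1423] size [0.0478 0.0438] ang 63.6 zmed 0.0716
s core 904 c [ 0.4942 -0.0666] size [0.0777 0.0653] ang 85.42 zmed 0.0242
s cup 1349 c [ 0.3943 -0.0713] size [0.0714 0.0683] ang 89.47 zmed 0.0256
```

View pics/top9.png

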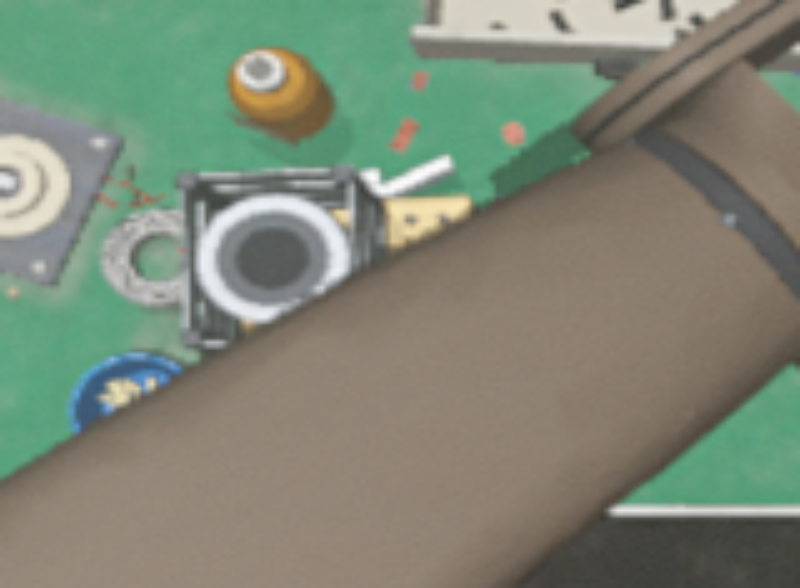

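View pics/m9.png

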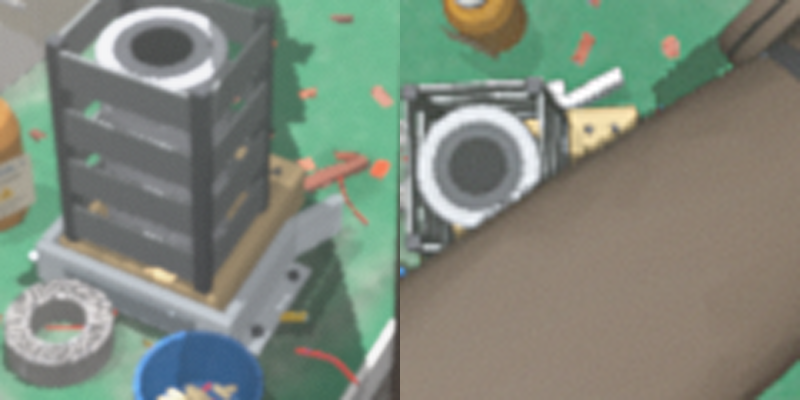

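Body centre from the top and scene views is (0.4736,-0.1671) and (0.4727,-0.166), against (0.4714,-0.1665) expected at home. Yaw is about 0.05, against the bay's 0.055. The bystanders are unchanged within about 2 mm in the scene view, and the wrist force is zero. Handing in.

```bash
python3 -c "
from plant import ctrl
print(ctrl.sign_off())"
```

```text
the job is handed in; nothing more can be done
None
```

I pushed the grey crate low on its rubber-stripped base end with both fingertips, along the bay axis, until it stood against the end stop. I handed the job in at about 11.5 s; the sign-off gave no verdict.

**The push:** Partway in, the crate ran about 8 mm towards -x and rode on that flare, and the force rose to about 19 N. I added a sideways component and it centred. At the stop it took 18 N with no further travel. I then backed off and rose clear.

**Last checks on the crate:**
- **Position:** along the bay it is within about 1 mm of home, and across the bay about 1–2 mm off.
- **Squareness:** its angle is 0.04–0.05 rad against the bay's 0.055 rad, so it is square within about 0.015 rad.
- **Upright:** it stands upright in the views. I did not measure tilt separately.

**Bystanders and robot:** in the scene camera the bottle, core and cup read within about 2 mm of where they stood. In the final top view, only the bottle could be checked. The arm hid part of the cup, and the core reading used a narrower window and part of it was covered by the crate, so those two numbers did not match the start. The robot ended clear, with about zero contact force.

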